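Weigh the cast bar from the soldering turntable

TASK

Get the cast brass bar weighed: while the scale's pan is empty, press its green key all the way down and let it up, then its yellow key likewise, each lightly, and leave the red key alone. Then lift the bar off the free-spinning turntable, reaching in at a slant below the ring lamp without bumping it, and lay it gently, flat and centred, on the pan, without dropping it, and let go. The crucible must stay upright on the turntable, and the jar and hammer where they are.

Things in the scene. Friction and masses are not known exactly. Their poses are not given: they have to be found in the camera images.
- turntable: soldering turntable: fixed round dark steel foot 150 mm across; origin at the centre of its underside on the bench, z up. It carries a grey steel disc, 200 mm across and 12 mm thick, top 54 mm above the bench, that spins freely and endlessly about the vertical axis through the origin with almost no friction
- disc_top (a point): centre of the turntable disc's top face, on the spin axis
- lamp: white ring lamp, fixed: a horizontal ring of 24 mm tube, 140 mm outer and 92 mm inner diameter, its lowest point 258 mm and its top 285 mm above the bench, hanging over the turntable. Origin on the bench under the ring's centre. Its own +x points to its post (14 mm thick, 140 mm from the ring's centre, on a foot 90 mm across and 16 mm high), joined to the ring by an arm at ring height
- lamp_ring (a point): centre of the lamp's ring, at tube-centre height
- bar: cast brass bar lying flat on the disc, 100 mm long (its x), 28 mm wide (its y), 24 mm high, 0.4 to 0.75 kg; origin at the centre of its underside, z up
- crucible: white ceramic cup-shaped crucible standing on the disc beside the bar, 48 mm across the rim, 40 mm high; origin at the centre of its underside, z up
- scale: bench scale, fixed: white body 260 mm (its x) by 190 mm (its y) by 30 mm high; origin at the centre of its underside; the keys are along its -x edge, the pan in the middle, a black display (top 55 mm above the bench) along its +x edge
- pan: the scale's round steel pan, 160 mm across, 7 mm thick; origin at the centre of its underside, its flat top 56 mm above the bench
- pan_top (a point): centre of the pan's top face
- key_on_base: black fixed housing of the scale's green key, standing on the scale's body; origin at the centre of its underside
- key_on_top (a point): centre of the top of the green key (switches the scale on), a round spring key 32 mm across; moves down with the key. The three keys stand in a row 55 mm apart, in any order
- key_on (a joint): how far the green key is pressed, m: 0 up, 0.006 fully down (about 5 N); it springs back when let go
- key_zero_base: black fixed housing of the scale's yellow key, standing on the scale's body; origin at the centre of its underside
- key_zero_top (a point): centre of the top of the yellow key (sets it to zero), a round spring key 32 mm across; moves down with the key. The three keys stand in a row 55 mm apart, in any order
- key_zero (a joint): how far the yellow key is pressed, m: 0 up, 0.006 fully down (about 5 N); it springs back when let go
- key_off_base: black fixed housing of the scale's red key, standing on the scale's body; origin at the centre of its underside
- key_off_top (a point): centre of the top of the red key (switches it off), a round spring key 32 mm across; moves down with the key. The three keys stand in a row 55 mm apart, in any order
- key_off (a joint): how far the red key is pressed, m: 0 up, 0.006 fully down (about 5 N); it springs back when let go
- jar: closed amber glass jar standing on the bench, 54 mm across, 75 mm high; origin at the centre of its underside
- hammer: small hammer lying on the bench, 200 mm long; not needed
There are look-alikes about, which are no part of the job. What is meant by the bar is not orange, and is the larger of those in its own colour. Leave any orange look-alike of the turntable alone.

How it is judged:
By the outcome, as a careful person would: the job done as asked, in the order asked, and still so for the second after the job is handed in, with the robot touching nothing.
It also fails if it takes over 72 s, if anything falls off the work surface, if the arm or the gripper's body presses on something with over 40 N, if the wrist force passes 120 N, or if a joint passes its speed limit or range.

ROBOT

A 6-joint arm with a two-finger parallel gripper is mounted at the origin on the work surface. World frame = base frame: x ahead of the robot, y to its left, z up, the work surface at z = 0. Lengths are in m, angles in degrees, forces in N, time in s.
With the tool pointing down it reaches from about 0.25 to 0.725 m from the base axis. Payload 9.7 kg.
Tool frame: the origin (TCP) lies between the finger pads; the fingertips stand bot.tcp_to_tips ahead of it and the grasp point (between the pads) lies 2 mm behind it (bot.tcp_to_tips is the distance from the TCP to the fingertips, in m); z points along the fingers, y is the line along which they close (so a half turn about z gives the same grasp; the last joint's range is limited). The gripper opens to 85 mm and grips with 20 to 120 N. Pads are 22 mm wide; open, the fingers measure 114 mm over their backs; the gripper's body (76 mm by 85 mm) begins 54 mm behind the grasp point. The pads swing forward as they close: fully open they stand 13 mm farther back than shut.
Start: joints at [-72.479, 4.979, 10.078, 95.1, 0, 90], TCP at [0.166, -0.524, 0.248] pointing down, gripper open.
Joint ranges: [-179.16, 179.16], [-48.56, 103.87], [-65.8, 70.77], [-126.05, 130.52], [-82.76, 87.17], [-180, 180]. Speed limits (degrees/s): [127.2, 127.2, 147.25, 180, 180, 180].

INTERFACE

Orientations are given as [roll, pitch, yaw] about the fixed x, y, z axes, in that order (R = Rz(yaw) Ry(pitch) Rx(roll)).
In Python, from workcell import sensors, camera, camera_params, bot gives the robot as it stands.
- The arm moves only by the tool apply_moves, never from a script. Its argument "motion" is a list of rows, each an object with "jaw": the opening, from -1 (shut) to 1 (fully open); "xyz": the shift along the tool's x, y, z in mm, a list of three; "twist": the turn about the tool's z in rad. A call has 1 to 5 rows; each row is the pose to reach, as a shift and turn from the pose commanded when the call began, along the tool's axes at that moment; what a row does not reach only later rows make up. A row lasts 1/8 s, in which the tool goes at most 62.5 mm and 10.7 degrees, less where a joint would pass 70% of its speed; a pose out of reach is approached as far as the arm can. A call with a gripper value outside its range is refused whole. The fingers move at their own pace and stop on an object; "grip_force" is the grip in N (left out, the last holds). Time passes only in rows, so rows that repeat a pose let the fingers close. It gives the time, the measured TCP pose, the force, the opening and the grip force at its end, in the units of the state.
- sensors.get_obs(): the state, without advancing time (a new reading comes with each control period).
- camera(name): name is "scene" or "top" or "wrist"; returns (picture, depth): 384x512x3 uint8, red, green, blue; 384x512 float32, m along the optical axis (not along the pixel's ray), 0 where there is no reading.
- camera_params(name): a dict with "mtx" (3x3 intrinsics, pixels), "rvec" (rotation vector, rad) and "tvec" (3), from world to camera coordinates, as OpenCV has them. Camera axes: x right, y down, z forward; pixel columns grow to the right and rows downward; lengths in m; the calibration is good to about 2 mm. The wrist camera is an equidistant fisheye: a pixel r from the principal point sees the ray r / f radians off the axis. A picture is of the moment at which its call begins: read the wrist's pose just before it. camera_params takes no time and is no camera call; for the wrist camera it gives the pose at the moment of the call.
- bot.job_done(): hands the job in; it is judged then, once.
The state is a dict: "time": time; "q": joint angles; "qd": joint speeds; "joint_efforts": joint torques, N m; "ee_pos": TCP position; "tcp_rot": TCP orientation; "wrist_force": force on the tool from outside, world axes, zero at the start; "torque": the same for the moment, N m; "opening": finger opening in m; "grasp_force": force on a finger pad.
Only numpy, scipy, OpenCV 4.12 (cv2) and the standard library are available. Lean on these libraries where they do the work, as an engineer would, in place of code of your own. Each camera call takes 0.05 s, during which the arm holds its last target. There are 200 camera calls.

## Working session

There is one attempt and no reset: what is moved stays moved. The work goes in short steps, Python scripts to look and compute and a tool call to move; the robot and the scene stay as the last step left them, time stands still between calls to the robot, and variables do not carry over. Pictures are saved under pics/ and viewed, at most 10 in all, crops included, and the job is handed in when it is done.

Besides the shell and the picture viewer there is one more tool, called after ">>>" by a JSON object that holds its "method" and its "body", one argument or row to a line. apply_moves: Moves the arm, as the interface text tells. Its arguments: {"type":"object","properties":{"motion":{"type":"array","items":{"type":"object","properties":{"jaw":{"type":"number"},"xyz":{"type":"array","items":{"type":"number"}},"twist":{"type":"number"}}}},"grip_force":{"type":"number"}},"required":["motion"]}

```bash
ls; mkdir -p pics; cat > h.py <<'E'
import numpy as np, cv2
from workcell import sensors, camera, camera_params, bot
from scipy.spatial.transform import Rotation as R
def grab(n):
    p=camera_params(n); im,d=camera(n); np.savez(f'{n}.npz',im=im,d=d,**{k:np.array(p[k],float) for k in('mtx','rvec','tvec')}); return im,d
def px(n,u,v,z=None):
    f=np.load(f'{n}.npz'); K=f['mtx']; Rm=cv2.Rodrigues(f['rvec'])[0]; t=f['tvec'].ravel()
    ray=np.array([(u-K[0,2])/K[0,0],(v-K[1,2])/K[1,1],1.])
    c=-Rm.T@t; w=Rm.T@ray
    s=f['d'][int(round(v)),int(round(u))] if z is None else (z-c[2])/w[2]
    return c+s*w
E
python3 - <<'E'
from h import *
for n in('scene','top'):
    im,d=grab(n); cv2.imwrite(f'pics/{n}0.png',cv2.resize(im[:,:,::-1],(768,576),interpolation=cv2.INTER_CUBIC))
print(sensors.get_obs(),bot.tcp_to_tips)
p=camera_params('top');print(p)
E
```

```text
pics
{'time': 0.1, 'q': array([-7.24764903e+01,  5.00814790e+00,  1.00394490e+01,  9.50982816e+01,
        2.35411907e-03,  9.00009755e+01]), 'qd': array([-0.05781914, -0.09014598,  0.13475077, -0.07251332, -0.06470485,
       -0.00815062]), 'joint_efforts': array([-8.65132024e-04, -5.21560764e+01,  4.65652907e+01,  1.59315375e-02,
       -9.73678823e-06, -5.97457444e-06]), 'ee_pos': array([ 0.16556173, -0.52430786,  0.24765611]), 'tcp_rot': array([-1.79933020e+02, -2.35297709e-03,  1.75225315e+01]), 'wrist_force': array([-0.50316305,  0.09057308, -0.60779566]), 'torque': array([-0.07672717,  0.04109386, -0.03872532]), 'grasp_force': 0.0, 'opening': 0.08519481023708197} 0.017
{'mtx': array([[379.83341473,   0.        , 254.82416585],
       [  0.        , 379.83341473, 191.32748102],
       [  0.        ,   0.        ,   1.        ]]), 'rvec': array([ 2.20307432, -2.18555862,  0.10072674]), 'tvec': array([0.02719304, 0.50383095, 1.08367842])}
```

View pics/top0.png

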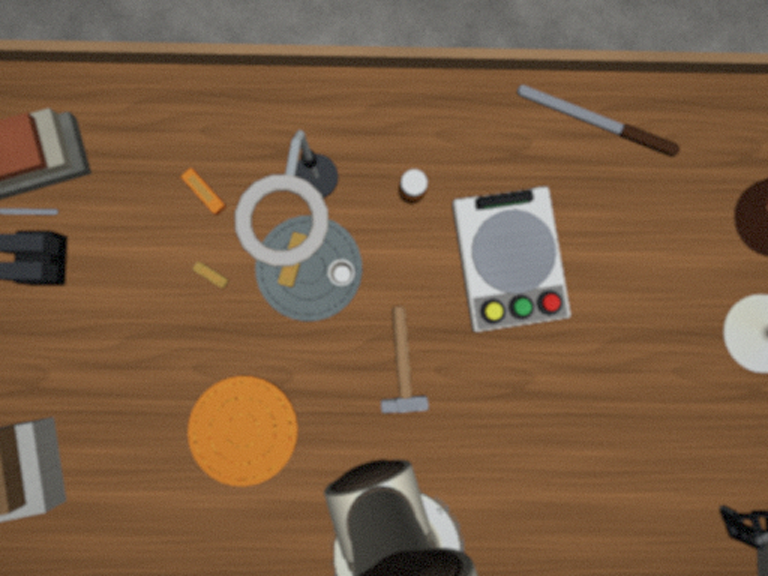

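View pics/scene0.png

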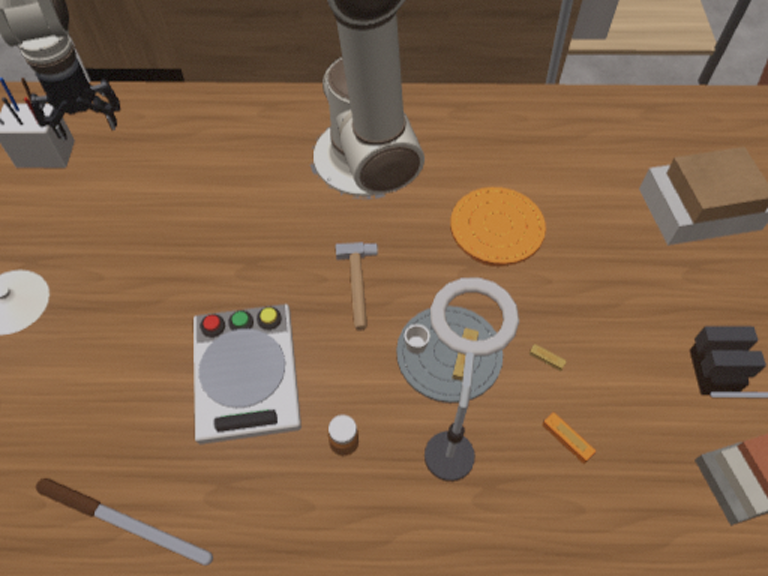

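Top view (768 px): candidates for the bar are the brass bar on the disc (291,260), a smaller brass bar on the bench (210,273) and an orange bar (203,191). The candidates for the turntable are the grey disc (309,268) and an orange disc (243,431). I choose the brass bar on the grey disc. The keys are yellow (494,312), green (522,307) and red (550,302); the crucible is at (342,272), the jar at (414,185).

```bash
python3 - <<'E'
from h import *
def P(n,u,v,z=None): return px(n,u/1.5,v/1.5,z).round(4)
for k,(u,v) in dict(yellow=(494,312),green=(522,307),red=(550,302),pan=(514,251),bar=(291,270),crux=(342,272),jar=(414,185),ring=(282,177),disc=(330,300),small=(210,273)).items(): print('top',k,P('top',u,v))
print('disc',P('top',309,268,.054))
for k,(u,v) in dict(yellow=(269,316),green=(240,319),red=(212,323),pan=(242,369),bar=(465,365),crux=(417,338),ring=(474,283)).items(): print('scene',k,P('scene',u,v))
# point clouds: bar pixels by colour & height
for n in('top','scene'):
    f=np.load(n+'.npz'); K=f['mtx'];Rm=cv2.Rodrigues(f['rvec'])[0];t=f['tvec'].ravel()
    v,u=np.mgrid[:384,:512]; d=f['d']
    X=(np.stack([(u-K[0,2])/K[0,0]*d,(v-K[1,2])/K[1,1]*d,d],-1)-t)@Rm
    hsv=cv2.cvtColor(f['im'],cv2.COLOR_RGB2HSV); z=X[...,2]
    def near(c,r): return np.hypot(X[...,0]-c[0],X[...,1]-c[1])<r
    c0=P('top',309,268,.054)
    m=near(c0,.1)&(z>.066)&(z<.09)&(hsv[...,1]>90)
    p=X[m]; print(n,'bar',len(p),np.median(p,0), cv2.minAreaRect((p[:,:2]*1000).astype(np.float32)))
    m=near(c0,.14)&(abs(z-.054)<.008); p=X[m]; print('disc',cv2.minEnclosingCircle((p[:,:2]*1000).astype(np.float32)),np.median(p[:,2]))
    m=(z>.24)&(z<.3)&near(c0,.16); p=X[m]; print('ring',cv2.minEnclosingCircle((p[:,:2]*1000).astype(np.float32)),p[:,2].max(),p.min(0),p.max(0))
    m=near(c0,.1)&(z>.08)&(z<.11)&(hsv[...,1]<60); p=X[m]; print('cruc',cv2.minEnclosingCircle((p[:,:2]*1000).astype(np.float32)),p[:,2].max())
    pc=P('top',514,251); m=near(pc,.1)&(abs(z-.056)<.006); p=X[m]; print('pan',cv2.minEnclosingCircle((p[:,:2]*1000).astype(np.float32)),np.median(p[:,2]))
    for nm,lo,hi in(('g',45,85),('y',22,34),('r',170,180)):
        m=near(P('top',522,307),.09)&(hsv[...,0]>=lo)&(hsv[...,0]<=hi)&(hsv[...,1]>120)&(hsv[...,2]>80); p=X[m]; print(nm,len(p),p.mean(0).round(4),np.median(p[:,2]))
    im=f['im']
a=np.load('top.npz')['im'][120:220,150:290]; b=np.load('scene.npz')['im'][180:280,250:390]
cv2.imwrite('pics/crop0.png',cv2.resize(np.vstack([a,b])[:,:,::-1],None,fx=3,fy=3,interpolation=cv2.INTER_CUBIC))
E
```

```text
top yellow [ 0.4559 -0.1773  0.0551]
top green [ 0.4659 -0.2316  0.0493]
top red [ 0.4754 -0.2827  0.0556]
top pan [ 0.5711 -0.216   0.055 ]
top bar [0.5288 0.1991 0.0788]
top crux [0.5277 0.107  0.0621]
top jar [ 0.6896 -0.0252  0.0768]
top ring [0.6468 0.1863 0.2822]
top disc [0.4758 0.129  0.0551]
top small [0.5277 0.363  0.0178]
disc [0.5354 0.1691 0.054 ]
scene yellow [ 0.4601 -0.1758  0.0504]
scene green [ 0.4718 -0.2295  0.0588]
scene red [ 0.4777 -0.2839  0.0528]
scene pan [ 0.576  -0.2146  0.0563]
scene bar [0.6703 0.168  0.2779]
scene crux [0.511  0.1099 0.0593]
scene ring [0.5273 0.1905 0.2818]
top bar 210 [0.52899752 0.1989781  0.07854071] ((549.6575927734375, 198.13633728027344), (26.61087989807129, 98.60578918457031), 74.77223205566406)
disc ((536.5752563476562, 171.69895935058594), 99.92040252685547) 0.054667128361078614
ring ((605.1591796875, 181.93536376953125), 91.54362487792969) 0.2914617783878583 [0.51522173 0.12089782 0.2690286 ] [0.69516537 0.25707515 0.29146178]
cruc ((524.1183471679688, 109.08391571044922), 23.58808708190918) 0.09947278228366846
pan ((571.1173
[... 363 characters left out ...]
56103515625)
disc ((535.74267578125, 168.91249084472656), 101.40435791015625) 0.05430463082207909
ring ((606.6201171875, 184.0998992919922), 89.93915557861328) 0.2902941041905526 [0.51829194 0.11868338 0.26659565] [0.69519155 0.25534139 0.2902941 ]
cruc ((523.0370483398438, 139.0896759033203), 56.03971862792969) 0.09814529621115861
pan ((571.2408447265625, -216.20504760742188), 99.7973861694336) 0.05670541610924833
g 63 [ 0.466  -0.2327  0.0527] 0.05280180210095633
y 94 [ 0.457 -0.178  0.051] 0.051644387332405804
r 0 [nan nan nan] nan<stdin>:21: RuntimeWarning: Mean of empty slice.
  ret = um.true_divide(
  return _methods._mean(a, axis=axis, dtype=dtype,
  ret = ret.dtype.type(ret / rcount)
```

View pics/crop0.png

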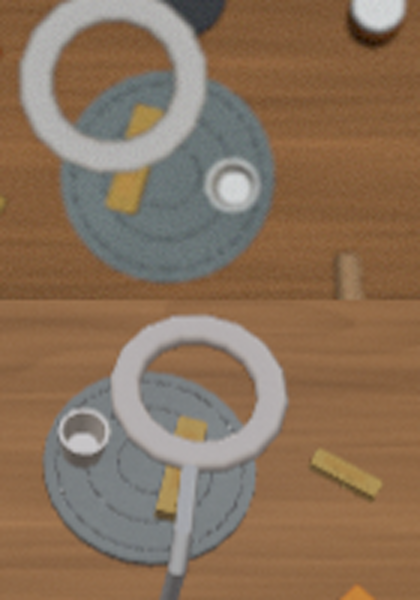

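The crop confirms a brass bar on the grey disc (top crop about (134,158)), lying partly under the ring, with the crucible at (232,185). The smaller brass bar is off the disc. The moves offer no tilt, so I'll check what the interface says about it and then start with the keys.

>>> {"method": "apply_moves", "body": {
  "motion": [
    {"jaw": -1,"xyz": [374,-188,80]},
    {"jaw": -1,"xyz": [374,-188,80]},
    {"jaw": -1,"xyz": [374,-188,80]},
    {"jaw": -1,"xyz": [374,-188,80]},
    {"jaw": -1,"xyz": [374,-188,80]}
  ],
  "grip_force": 20
}}

```text
validation failed for argument at $.mo...
```

>>> {"method": "apply_moves", "body": {
  "motion": [
    {"jaw": -1,"xyz": [0,0,0]}
  ]
}}

```text
validation failed for argument at $.mo...
```

>>> {"method": "apply_moves", "body": {
  "motion": [
    {"jaw": -1,"xyz": [374,-188,80],"twist": 0},
    {"jaw": -1,"xyz": [374,-188,80],"twist": 0},
    {"jaw": -1,"xyz": [374,-188,80],"twist": 0},
    {"jaw": -1,"xyz": [374,-188,80],"twist": 0},
    {"jaw": -1,"xyz": [374,-188,80],"twist": 0}
  ],
  "grip_force": 20
}}

```text
time: 0.72
ee_pos: [0.3866, -0.3088, 0.1891]
tcp_rot: [180.0, 0.0, 17.5]
wrist_force: [-0.7, -1.4, 0.1]
opening: 0.0002
grasp_force: 0.0
```

>>> {"method": "apply_moves", "body": {
  "motion": [
    {"jaw": -1,"xyz": [95,-47,40],"twist": 0},
    {"jaw": -1,"xyz": [95,-47,70],"twist": 0},
    {"jaw": -1,"xyz": [95,-47,70],"twist": 0},
    {"jaw": -1,"xyz": [95,-47,70],"twist": 0},
    {"jaw": -1,"xyz": [95,-47,70],"twist": 0}
  ]
}}

```text
time: 1.35
ee_pos: [0.462, -0.2381, 0.1209]
tcp_rot: [179.9, -0.1, 17.5]
wrist_force: [-0.2, -0.5, 0.2]
opening: 0.0
grasp_force: 0.0
```

```bash
cat >> h.py <<'E'
def to(g,yaw=None):
    o=sensors.get_obs(); Rt=R.from_euler('xyz',o['tcp_rot'],degrees=True).as_matrix()
    print('t',o['time'],o['ee_pos'].round(4),o['tcp_rot'].round(2),'F',o['wrist_force'].round(1),'d',(Rt.T@(np.array(g)-o['ee_pos'])*1000).round(1)); return Rt
E
python3 - <<'E'
from h import *
to([.466,-.2322,.08])
E
```

```text
t 1.35 [ 0.462  -0.2381  0.1209] [ 1.7992e+02 -6.0000e-02  1.7450e+01] F [-0.2 -0.5  0.2] d [ 5.6 -4.4 40.9]
```

>>> {"method": "apply_moves", "body": {
  "motion": [
    {"jaw": -1,"xyz": [6,-5,20],"twist": 0},
    {"jaw": -1,"xyz": [6,-5,44],"twist": 0},
    {"jaw": -1,"xyz": [6,-5,44],"twist": 0}
  ]
}}

```text
time: 1.72
ee_pos: [0.4652, -0.231, 0.0752]
tcp_rot: [-179.9, 0.1, 17.4]
wrist_force: [-0.6, 0.7, -0.1]
opening: 0.0
grasp_force: 0.0
```

>>> {"method": "apply_moves", "body": {
  "motion": [
    {"jaw": -1,"xyz": [0,0,2],"twist": 0},
    {"jaw": -1,"xyz": [0,0,2],"twist": 0}
  ]
}}

```text
time: 1.98
ee_pos: [0.4666, -0.231, 0.0748]
tcp_rot: [179.9, -0.1, 17.5]
wrist_force: [0.6, 0.3, -1.0]
opening: -0.0
grasp_force: 0.0
```

>>> {"method": "apply_moves", "body": {
  "motion": [
    {"jaw": -1,"xyz": [0,0,2],"twist": 0},
    {"jaw": -1,"xyz": [0,0,2],"twist": 0}
  ]
}}

```text
time: 2.22
ee_pos: [0.4663, -0.2305, 0.0717]
tcp_rot: [180.0, -0.0, 17.5]
wrist_force: [-0.0, -0.2, -0.1]
opening: 0.0
grasp_force: 0.0
```

>>> {"method": "apply_moves", "body": {
  "motion": [
    {"jaw": -1,"xyz": [0,0,2],"twist": 0},
    {"jaw": -1,"xyz": [0,0,2],"twist": 0}
  ]
}}

```text
time: 2.48
ee_pos: [0.4662, -0.2304, 0.0694]
tcp_rot: [-180.0, 0.0, 17.5]
wrist_force: [0.0, -0.4, -0.2]
opening: 0.0001
grasp_force: 0.0
```

>>> {"method": "apply_moves", "body": {
  "motion": [
    {"jaw": -1,"xyz": [0,-1,2],"twist": 0},
    {"jaw": -1,"xyz": [0,-1,2],"twist": 0}
  ]
}}

```text
time: 2.72
ee_pos: [0.4661, -0.2296, 0.0677]
tcp_rot: [180.0, -0.0, 17.5]
wrist_force: [1.0, -1.4, 1.9]
opening: 0.0001
grasp_force: 1.0
```

>>> {"method": "apply_moves", "body": {
  "motion": [
    {"jaw": -1,"xyz": [0,0,2],"twist": 0},
    {"jaw": -1,"xyz": [0,0,2],"twist": 0}
  ]
}}

```text
time: 2.98
ee_pos: [0.4661, -0.2296, 0.0657]
tcp_rot: [180.0, -0.0, 17.5]
wrist_force: [0.2, -0.8, 3.3]
opening: -0.0002
grasp_force: 1.6
```

>>> {"method": "apply_moves", "body": {
  "motion": [
    {"jaw": -1,"xyz": [0,0,1],"twist": 0},
    {"jaw": -1,"xyz": [0,0,1],"twist": 0}
  ]
}}

```text
time: 3.22
ee_pos: [0.4661, -0.2296, 0.0647]
tcp_rot: [180.0, -0.0, 17.5]
wrist_force: [0.3, -0.1, 3.5]
opening: -0.0001
grasp_force: 1.9
```

>>> {"method": "apply_moves", "body": {
  "motion": [
    {"jaw": -1,"xyz": [0,0,1],"twist": 0},
    {"jaw": -1,"xyz": [0,0,1],"twist": 0}
  ]
}}

```text
time: 3.48
ee_pos: [0.4661, -0.2296, 0.0637]
tcp_rot: [180.0, -0.0, 17.5]
wrist_force: [1.1, -1.2, 3.5]
opening: 0.0
grasp_force: 2.2
```

>>> {"method": "apply_moves", "body": {
  "motion": [
    {"jaw": -1,"xyz": [0,0,1],"twist": 0},
    {"jaw": -1,"xyz": [0,0,1],"twist": 0}
  ]
}}

```text
time: 3.72
ee_pos: [0.4661, -0.2296, 0.063]
tcp_rot: [180.0, -0.0, 17.5]
wrist_force: [-0.6, -0.7, 7.1]
opening: 0.0002
grasp_force: 3.6
```

>>> {"method": "apply_moves", "body": {
  "motion": [
    {"jaw": -1,"xyz": [0,0,1],"twist": 0},
    {"jaw": -1,"xyz": [0,0,1],"twist": 0}
  ]
}}

```text
time: 3.98
ee_pos: [0.4662, -0.2296, 0.0629]
tcp_rot: [180.0, -0.0, 17.5]
wrist_force: [-2.5, 1.1, 14.9]
opening: 0.0001
grasp_force: 7.2
```

>>> {"method": "apply_moves", "body": {
  "motion": [
    {"jaw": -1,"xyz": [0,0,-20],"twist": 0},
    {"jaw": -1,"xyz": [0,0,-20],"twist": 0},
    {"jaw": -1,"xyz": [7,-52,-20],"twist": 0},
    {"jaw": -1,"xyz": [7,-52,-20],"twist": 0},
    {"jaw": -1,"xyz": [7,-52,-20],"twist": 0}
  ]
}}

```text
time: 4.6
ee_pos: [0.4568, -0.1777, 0.0808]
tcp_rot: [-180.0, 0.0, 17.6]
wrist_force: [-0.2, 0.9, -0.5]
opening: 0.0002
grasp_force: 0.0
```

>>> {"method": "apply_moves", "body": {
  "motion": [
    {"jaw": -1,"xyz": [0,0,10],"twist": 0},
    {"jaw": -1,"xyz": [0,0,13],"twist": 0},
    {"jaw": -1,"xyz": [0,0,16],"twist": 0},
    {"jaw": -1,"xyz": [0,0,18],"twist": 0},
    {"jaw": -1,"xyz": [0,0,18],"twist": 0}
  ]
}}

```text
time: 5.22
ee_pos: [0.4569, -0.1781, 0.0638]
tcp_rot: [180.0, 0.0, 17.5]
wrist_force: [-2.3, -1.5, 5.0]
opening: -0.0002
grasp_force: 2.2
```

>>> {"method": "apply_moves", "body": {
  "motion": [
    {"jaw": -1,"xyz": [0,0,1],"twist": 0},
    {"jaw": -1,"xyz": [0,0,1],"twist": 0}
  ]
}}

```text
time: 5.48
ee_pos: [0.4571, -0.178, 0.063]
tcp_rot: [180.0, -0.0, 17.5]
wrist_force: [-3.3, -2.1, 5.7]
opening: -0.0001
grasp_force: 3.1
```

>>> {"method": "apply_moves", "body": {
  "motion": [
    {"jaw": -1,"xyz": [0,0,1],"twist": 0},
    {"jaw": -1,"xyz": [0,0,1],"twist": 0}
  ]
}}

```text
time: 5.72
ee_pos: [0.4571, -0.178, 0.0629]
tcp_rot: [179.9, -0.0, 17.5]
wrist_force: [-6.0, -1.4, 13.8]
opening: 0.0001
grasp_force: 6.9
```

>>> {"method": "apply_moves", "body": {
  "motion": [
    {"jaw": -1,"xyz": [0,0,-60],"twist": 0},
    {"jaw": -1,"xyz": [0,0,-120],"twist": 0.19},
    {"jaw": -1,"xyz": [30,0,-180],"twist": 0.38},
    {"jaw": -1,"xyz": [90,20,-240],"twist": 0.57},
    {"jaw": -1,"xyz": [143,23,-240],"twist": 0.57}
  ]
}}

```text
time: 6.35
ee_pos: [0.5891, -0.1591, 0.3018]
tcp_rot: [-180.0, -0.3, -15.1]
wrist_force: [0.6, -0.5, 0.5]
opening: -0.0001
grasp_force: 0.0
```

>>> {"method": "apply_moves", "body": {
  "motion": [
    {"jaw": -1,"xyz": [0,0,0],"twist": 0},
    {"jaw": -1,"xyz": [0,0,0],"twist": 0}
  ]
}}

```text
time: 6.6
ee_pos: [0.5875, -0.1587, 0.2969]
tcp_rot: [-180.0, 0.1, -15.1]
wrist_force: [-1.0, -0.4, 0.1]
opening: 0.0002
grasp_force: 0.0
```

```bash
python3 - <<'E'
from h import *
to([.6,-.163,.3]); print(sensors.get_obs()['q'])
im,d=grab('scene'); cv2.imwrite('pics/scene1.png',cv2.resize(im[:,:,::-1],(768,576)))
E
```

```text
t 6.6 [ 0.5875 -0.1587  0.2969] [-1.7998e+02  1.1000e-01 -1.5120e+01] F [-1.  -0.4  0.1] d [13.2  0.9 -3.1]
[-1.51250104e+01  1.51091188e+01  2.71596401e+01  1.02157034e+02
  1.97777540e-02  1.79999634e+02]
```

View pics/scene1.png

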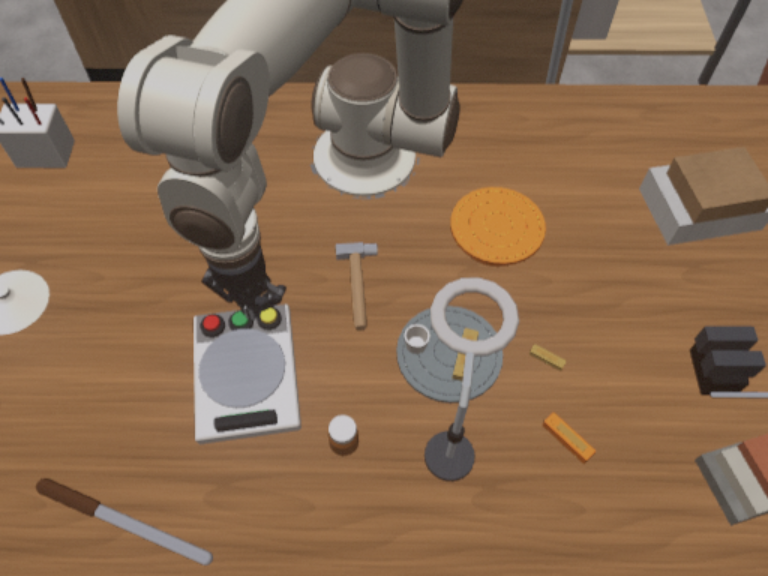

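The picture shows the gripper closed over the scale, all keys up, and bar, crucible, jar and hammer unmoved. Joint 6 is at its limit, so I'll turn the tool half round and then see what an out-of-reach push does to the tilt.

>>> {"method": "apply_moves", "body": {
  "motion": [
    {"jaw": 0.3,"xyz": [0,0,0],"twist": -0.18},
    {"jaw": 0.3,"xyz": [0,0,0],"twist": -0.36},
    {"jaw": 0.3,"xyz": [0,0,0],"twist": -0.54},
    {"jaw": 0.3,"xyz": [0,0,0],"twist": -0.72},
    {"jaw": 0.3,"xyz": [0,0,0],"twist": -0.9}
  ]
}}

```text
time: 7.28
ee_pos: [0.5859, -0.1591, 0.2992]
tcp_rot: [179.9, -0.1, 36.7]
wrist_force: [0.4, -0.1, -0.3]
opening: 0.0554
grasp_force: 0.0
```

>>> {"method": "apply_moves", "body": {
  "motion": [
    {"jaw": 0.3,"xyz": [0,0,0],"twist": -0.18},
    {"jaw": 0.3,"xyz": [0,0,0],"twist": -0.36},
    {"jaw": 0.3,"xyz": [0,0,0],"twist": -0.54},
    {"jaw": 0.3,"xyz": [0,0,0],"twist": -0.72},
    {"jaw": 0.3,"xyz": [0,0,0],"twist": -0.9}
  ]
}}

```text
time: 7.9
ee_pos: [0.5859, -0.1592, 0.2991]
tcp_rot: [179.9, 0.0, 88.3]
wrist_force: [0.3, -0.3, 0.4]
opening: 0.0553
grasp_force: 0.0
```

>>> {"method": "apply_moves", "body": {
  "motion": [
    {"jaw": 0.3,"xyz": [0,0,0],"twist": -0.18},
    {"jaw": 0.3,"xyz": [0,0,0],"twist": -0.36},
    {"jaw": 0.3,"xyz": [0,0,0],"twist": -0.54},
    {"jaw": 0.3,"xyz": [0,0,0],"twist": -0.72},
    {"jaw": 0.3,"xyz": [0,0,0],"twist": -0.9}
  ]
}}

```text
time: 8.52
ee_pos: [0.5859, -0.1592, 0.2992]
tcp_rot: [180.0, 0.1, 139.8]
wrist_force: [-0.0, 0.1, 0.8]
opening: 0.0554
grasp_force: 0.0
```

>>> {"method": "apply_moves", "body": {
  "motion": [
    {"jaw": 0.3,"xyz": [0,0,0],"twist": -0.18},
    {"jaw": 0.3,"xyz": [0,0,0],"twist": -0.36},
    {"jaw": 0.3,"xyz": [0,0,0],"twist": -0.44},
    {"jaw": 0.3,"xyz": [0,0,0],"twist": -0.44}
  ]
}}

```text
time: 9.02
ee_pos: [0.5862, -0.1591, 0.299]
tcp_rot: [180.0, 0.1, 164.7]
wrist_force: [-0.4, 0.3, -0.3]
opening: 0.0555
grasp_force: 0.0
```

>>> {"method": "apply_moves", "body": {
  "motion": [
    {"jaw": 0.3,"xyz": [-60,0,0],"twist": 0},
    {"jaw": 0.3,"xyz": [-120,0,0],"twist": 0},
    {"jaw": 0.3,"xyz": [-180,0,0],"twist": 0},
    {"jaw": 0.3,"xyz": [-240,0,0],"twist": 0},
    {"jaw": 0.3,"xyz": [-300,0,0],"twist": 0}
  ]
}}

```text
time: 9.65
ee_pos: [0.773, -0.21, 0.2535]
tcp_rot: [180.0, 2.6, 164.6]
wrist_force: [-0.1, -0.2, -0.2]
opening: 0.0555
grasp_force: 0.0
```

```bash
python3 - <<'E'
from h import *
to([.6,-.163,.3]); print(sensors.get_obs()['q'],sensors.get_obs()['opening'])
E
```

```text
t 9.65 [ 0.773  -0.21    0.2535] [179.98   2.56 164.6 ] F [-0.1 -0.2 -0.2] d [177.   -0.6 -54.5]
[-1.52018873e+01  4.85490296e+01  7.04803804e+01  1.09372685e+02
  6.32493761e-03  1.98355853e-01] 0.05548123431705209
```

>>> {"method": "apply_moves", "body": {
  "motion": [
    {"jaw": 0.3,"xyz": [-60,0,-60],"twist": 0},
    {"jaw": 0.3,"xyz": [-120,0,-60],"twist": 0},
    {"jaw": 0.3,"xyz": [-180,0,-60],"twist": 0},
    {"jaw": 0.3,"xyz": [-240,0,-60],"twist": 0},
    {"jaw": 0.3,"xyz": [-300,0,-60],"twist": 0}
  ]
}}

```text
time: 10.28
ee_pos: [0.8137, -0.2208, 0.2344]
tcp_rot: [180.0, 6.5, 164.8]
wrist_force: [0.4, -0.0, -1.1]
opening: 0.0554
grasp_force: 0.0
```

```bash
python3 - <<'E'
from h import *
to([.6,-.163,.3]); print(sensors.get_obs()['q'],sensors.get_obs()['opening'])
E
```

```text
t 10.275 [ 0.8137 -0.2208  0.2344] [179.99   6.51 164.76] F [ 0.4 -0.  -1.1] d [212.5  -0.4 -90.3]
[-1.51812254e+01  5.02406928e+01  7.07191823e+01  1.03963868e+02
  1.70362423e-04  5.59799917e-02] 0.055351940292085657
```

>>> {"method": "apply_moves", "body": {
  "motion": [
    {"jaw": 0.3,"xyz": [-400,0,0],"twist": 0},
    {"jaw": 0.3,"xyz": [-400,0,0],"twist": 0},
    {"jaw": 0.3,"xyz": [-400,0,0],"twist": 0},
    {"jaw": 0.3,"xyz": [-400,0,0],"twist": 0},
    {"jaw": 0.3,"xyz": [-400,0,0],"twist": 0}
  ]
}}

```text
time: 10.9
ee_pos: [0.8763, -0.238, 0.1695]
tcp_rot: [180.0, 10.3, 164.8]
wrist_force: [0.0, -1.4, -0.4]
opening: 0.0552
grasp_force: 0.0
```

>>> {"method": "apply_moves", "body": {
  "motion": [
    {"jaw": 0.3,"xyz": [-400,0,-400],"twist": 0},
    {"jaw": 0.3,"xyz": [-400,0,-400],"twist": 0},
    {"jaw": 0.3,"xyz": [-400,0,-400],"twist": 0},
    {"jaw": 0.3,"xyz": [-400,0,-400],"twist": 0},
    {"jaw": 0.3,"xyz": [-400,0,-400],"twist": 0}
  ]
}}

```text
time: 11.52
ee_pos: [0.8456, -0.2297, 0.2773]
tcp_rot: [180.0, 14.2, 164.8]
wrist_force: [-0.8, -0.1, -0.8]
opening: 0.0552
grasp_force: 0.0
```

```bash
python3 - <<'E'
from h import *
to([.6,-.163,.3]); print(sensors.get_obs()['q'],sensors.get_obs()['opening'])
E
```

```text
t 11.525 [ 0.8456 -0.2297  0.2773] [179.99  14.16 164.77] F [-0.8 -0.1 -0.8] d [ 2.412e+02 -1.000e-01 -8.430e+01]
[-1.51993001e+01  4.78532016e+01  7.07567096e+01  9.87402940e+01
  3.40891299e-03  2.94859328e-02] 0.05523527358700649
```

>>> {"method": "apply_moves", "body": {
  "motion": [
    {"jaw": 0.3,"xyz": [-400,0,-250],"twist": 0},
    {"jaw": 0.3,"xyz": [-400,0,-250],"twist": 0},
    {"jaw": 0.3,"xyz": [-400,0,-250],"twist": 0},
    {"jaw": 0.3,"xyz": [-400,0,-250],"twist": 0},
    {"jaw": 0.3,"xyz": [-400,0,-250],"twist": 0}
  ]
}}

```text
time: 12.15
ee_pos: [0.8424, -0.229, 0.3254]
tcp_rot: [180.0, 17.9, 164.8]
wrist_force: [0.4, 0.6, 0.2]
opening: 0.0555
grasp_force: 0.0
```

>>> {"method": "apply_moves", "body": {
  "motion": [
    {"jaw": 0.3,"xyz": [-400,0,-250],"twist": 0},
    {"jaw": 0.3,"xyz": [-400,0,-250],"twist": 0},
    {"jaw": 0.3,"xyz": [-400,0,-250],"twist": 0},
    {"jaw": 0.3,"xyz": [-400,0,-250],"twist": 0},
    {"jaw": 0.3,"xyz": [-400,0,-250],"twist": 0}
  ]
}}

```text
time: 12.78
ee_pos: [0.8348, -0.2269, 0.3778]
tcp_rot: [180.0, 21.7, 164.8]
wrist_force: [-0.2, 0.9, 0.2]
opening: 0.0556
grasp_force: 0.0
```

>>> {"method": "apply_moves", "body": {
  "motion": [
    {"jaw": 0.3,"xyz": [-400,0,-250],"twist": 0},
    {"jaw": 0.3,"xyz": [-400,0,-250],"twist": 0},
    {"jaw": 0.3,"xyz": [-400,0,-250],"twist": 0},
    {"jaw": 0.3,"xyz": [-400,0,-250],"twist": 0},
    {"jaw": 0.3,"xyz": [-400,0,-250],"twist": 0}
  ]
}}

```text
time: 13.4
ee_pos: [0.8231, -0.2239, 0.4308]
tcp_rot: [180.0, 25.6, 164.8]
wrist_force: [-0.2, -0.5, -0.0]
opening: 0.0555
grasp_force: 0.0
```

>>> {"method": "apply_moves", "body": {
  "motion": [
    {"jaw": 0.3,"xyz": [-400,0,-250],"twist": 0},
    {"jaw": 0.3,"xyz": [-400,0,-250],"twist": 0},
    {"jaw": 0.3,"xyz": [-400,0,-250],"twist": 0},
    {"jaw": 0.3,"xyz": [-400,0,-250],"twist": 0},
    {"jaw": 0.3,"xyz": [-400,0,-250],"twist": 0}
  ]
}}

```text
time: 14.02
ee_pos: [0.8074, -0.2196, 0.4842]
tcp_rot: [180.0, 29.5, 164.8]
wrist_force: [-0.3, -0.2, 0.4]
opening: 0.0556
grasp_force: 0.0
```

```bash
python3 - <<'E'
from h import *
to([.6,-.163,.3]); print(sensors.get_obs()['q'],sensors.get_obs()['opening'])
E
```

```text
t 14.025 [ 0.8074 -0.2196  0.4842] [179.98  29.48 164.77] F [-0.3 -0.2  0.4] d [2.778e+02 1.000e-01 5.450e+01]
[-1.52214794e+01  3.43792176e+01  7.07010669e+01  9.68451145e+01
  9.49573309e-03  1.15730818e-02] 0.05558074532063466
```

>>> {"method": "apply_moves", "body": {
  "motion": [
    {"jaw": 0.3,"xyz": [-400,0,0],"twist": 0},
    {"jaw": 0.3,"xyz": [-400,0,0],"twist": 0},
    {"jaw": 0.3,"xyz": [-400,0,0],"twist": 0},
    {"jaw": 0.3,"xyz": [-400,0,0],"twist": 0},
    {"jaw": 0.3,"xyz": [-400,0,0],"twist": 0}
  ]
}}

```text
time: 14.65
ee_pos: [0.87, -0.2367, 0.4586]
tcp_rot: [180.0, 33.4, 164.8]
wrist_force: [-0.6, -0.0, -0.7]
opening: 0.0552
grasp_force: 0.0
```

>>> {"method": "apply_moves", "body": {
  "motion": [
    {"jaw": 0.3,"xyz": [-400,0,-50],"twist": 0},
    {"jaw": 0.3,"xyz": [-400,0,-50],"twist": 0},
    {"jaw": 0.3,"xyz": [-400,0,-50],"twist": 0},
    {"jaw": 0.3,"xyz": [-400,0,-50],"twist": 0},
    {"jaw": 0.3,"xyz": [-400,0,-50],"twist": 0}
  ]
}}

```text
time: 15.28
ee_pos: [0.8976, -0.2443, 0.4707]
tcp_rot: [180.0, 37.5, 164.8]
wrist_force: [0.4, -0.1, -0.3]
opening: 0.0556
grasp_force: 0.0
```

>>> {"method": "apply_moves", "body": {
  "motion": [
    {"jaw": 0.3,"xyz": [-400,0,-50],"twist": 0},
    {"jaw": 0.3,"xyz": [-400,0,-50],"twist": 0},
    {"jaw": 0.3,"xyz": [-400,0,-50],"twist": 0},
    {"jaw": 0.3,"xyz": [-400,0,-50],"twist": 0},
    {"jaw": 0.3,"xyz": [-400,0,-50],"twist": 0}
  ]
}}

```text
time: 15.9
ee_pos: [0.915, -0.249, 0.4942]
tcp_rot: [180.0, 41.6, 164.8]
wrist_force: [0.9, 0.5, 0.1]
opening: 0.0557
grasp_force: 0.0
```

```bash
python3 - <<'E'
from h import *
to([.40,.10,.35]); print(sensors.get_obs()['q'],sensors.get_obs()['opening'])
E
```

```text
t 15.9 [ 0.915  -0.249   0.4942] [179.98  41.56 164.76] F [0.9 0.5 0.1] d [ 536.1  201.5 -282.5]
[-1.52308433e+01  3.79148897e+01  7.07029845e+01  8.12319123e+01
  1.38889784e-02  7.52974081e-03] 0.05572867807263447
```

>>> {"method": "apply_moves", "body": {
  "motion": [
    {"jaw": 0.3,"xyz": [55,20,-29],"twist": 0},
    {"jaw": 0.3,"xyz": [108,40,-57],"twist": 0},
    {"jaw": 0.3,"xyz": [161,60,-85],"twist": 0},
    {"jaw": 0.3,"xyz": [214,80,-113],"twist": 0},
    {"jaw": 0.3,"xyz": [268,100,-141],"twist": 0}
  ]
}}

```text
time: 16.52
ee_pos: [0.7163, -0.1149, 0.4395]
tcp_rot: [180.0, 41.6, 164.7]
wrist_force: [0.6, 0.1, 1.1]
opening: 0.0552
grasp_force: 0.0
```

>>> {"method": "apply_moves", "body": {
  "motion": [
    {"jaw": 0.3,"xyz": [55,20,-29],"twist": 0},
    {"jaw": 0.3,"xyz": [108,40,-57],"twist": 0},
    {"jaw": 0.3,"xyz": [161,60,-85],"twist": 0},
    {"jaw": 0.3,"xyz": [214,80,-113],"twist": 0},
    {"jaw": 0.3,"xyz": [268,100,-141],"twist": 0}
  ]
}}

```text
time: 17.15
ee_pos: [0.4641, 0.0546, 0.3691]
tcp_rot: [179.9, 41.6, 164.7]
wrist_force: [-0.1, 1.0, 0.2]
opening: 0.056
grasp_force: 0.0
```

```bash
python3 - <<'E'
from h import *
to([.40,.10,.35]);to([.449,.2244,.189]); print(sensors.get_obs()['q'],sensors.get_obs()['opening'])
E
```

```text
t 17.15 [0.4641 0.0546 0.3691] [179.92  41.65 164.67] F [-0.1  1.   0.2] d [ 67.8  26.9 -34.8]
t 17.15 [0.4641 0.0546 0.3691] [179.92  41.65 164.67] F [-0.1  1.   0.2] d [164.1 159.6  95.3]
[ 19.12563221 -37.96668399 -19.99180471  71.681883   -22.01020206
  27.12994068] 0.05600605592216592
```

>>> {"method": "apply_moves", "body": {
  "motion": [
    {"jaw": 0.3,"xyz": [40,25,-10],"twist": 0},
    {"jaw": 0.3,"xyz": [75,60,0],"twist": 0},
    {"jaw": 0.3,"xyz": [105,95,30],"twist": 0},
    {"jaw": 0.3,"xyz": [135,125,60],"twist": 0},
    {"jaw": 0.3,"xyz": [155,150,90],"twist": 0}
  ]
}}

```text
time: 17.77
ee_pos: [0.4507, 0.2152, 0.1976]
tcp_rot: [180.0, 41.6, 164.9]
wrist_force: [-0.1, -0.5, 0.3]
opening: 0.0554
grasp_force: 0.0
```

>>> {"method": "apply_moves", "body": {
  "motion": [
    {"jaw": 0.3,"xyz": [0,0,0],"twist": 0},
    {"jaw": 0.3,"xyz": [0,0,0],"twist": 0}
  ]
}}

```text
time: 18.02
ee_pos: [0.4512, 0.2138, 0.2001]
tcp_rot: [179.9, 41.6, 164.7]
wrist_force: [0.5, 0.7, 0.9]
opening: 0.0553
grasp_force: 0.0
```

```bash
python3 - <<'E'
from h import *
to([.449,.2244,.189]);to([.545,.1983,.0765]); print(sensors.get_obs()['q'],sensors.get_obs()['opening'])
w,_=grab('wrist'); s,_=grab('scene')
cv2.imwrite('pics/ws.png',np.vstack([cv2.resize(w,(400,300)),cv2.resize(s[120:300,180:420],(400,300))])[:,:,::-1])
E
```

```text
t 18.025 [0.4512 0.2138 0.2001] [179.94  41.62 164.74] F [0.5 0.7 0.9] d [11.1  9.6  5. ]
t 18.025 [0.4512 0.2138 0.2001] [179.94  41.62 164.74] F [0.5 0.7 0.9] d [ 11.4   9.6 155.2]
[ 42.97918202 -28.32636112 -32.16343424  61.04704602 -34.34889694
  50.34424918] 0.055331183795327595
```

View pics/ws.png

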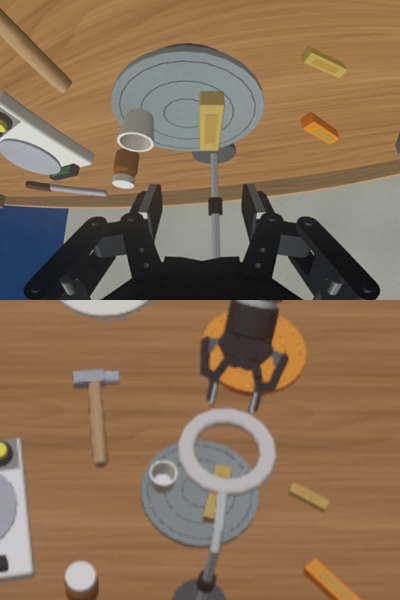

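Wrist view: the bar at (211,121) stands straight, in line with the fingers, and the crucible at (136,135) is well to its left. In the scene crop the gripper is on the robot's side, clear of the ring. I'll check the bar's position and the camera's clearance before going in.

```bash
python3 - <<'E'
from h import *
f=np.load('wrist.npz');K=f['mtx'];Rm=cv2.Rodrigues(f['rvec'])[0];t=f['tvec'].ravel()
o=sensors.get_obs();Rt=R.from_euler('xyz',o['tcp_rot'],degrees=True).as_matrix()
c=-Rm.T@t; print('cam in tool mm',(Rt.T@(c-o['ee_pos'])*1000).round(1))
hsv=cv2.cvtColor(f['im'],cv2.COLOR_RGB2HSV)
v,u=np.mgrid[:384,:512];d=f['d']
a=(u-K[0,2])/K[0,0];b=(v-K[1,2])/K[1,1];r=np.hypot(a,b)+1e-9
ray=np.stack([a/r*np.tan(r),b/r*np.tan(r),np.ones_like(r)],-1)
X=(ray*d[...,None]-t)@Rm
m=(np.hypot(X[...,0]-.55,X[...,1]-.197)<.08)&(X[...,2]>.073)&(X[...,2]<.085)&(hsv[...,1]>80)
p=X[m];print(len(p),np.median(p,0),cv2.minAreaRect((p[:,:2]*1000).astype(np.float32)))
E
```

```text
cam in tool mm [  82.     0.2 -126.6]
1752 [0.5325618  0.20247613 0.07872783] ((546.123046875, 199.62786865234375), (27.35745620727539, 100.13955688476562), 74.18418884277344)
```

>>> {"method": "apply_moves", "body": {
  "motion": [
    {"jaw": 0.3,"xyz": [13,11,20],"twist": 0},
    {"jaw": 0.3,"xyz": [13,11,60],"twist": 0},
    {"jaw": 0.3,"xyz": [13,11,100],"twist": 0},
    {"jaw": 0.3,"xyz": [13,11,120],"twist": 0},
    {"jaw": 0.3,"xyz": [13,11,120],"twist": 0}
  ]
}}

```text
time: 18.75
ee_pos: [0.5218, 0.2051, 0.1007]
tcp_rot: [-180.0, 41.6, 164.7]
wrist_force: [0.0, 0.3, -0.1]
opening: 0.0554
grasp_force: 0.0
```

>>> {"method": "apply_moves", "body": {
  "motion": [
    {"jaw": 0.3,"xyz": [0,0,0],"twist": 0},
    {"jaw": 0.3,"xyz": [0,0,0],"twist": 0}
  ]
}}

```text
time: 19.0
ee_pos: [0.5218, 0.2068, 0.1024]
tcp_rot: [179.8, 41.7, 164.7]
wrist_force: [-0.4, -0.3, -0.4]
opening: 0.0556
grasp_force: 0.0
```

```bash
python3 - <<'E'
from h import *
to([.543,.2,.0765])
w,_=grab('wrist'); s,_=grab('scene')
cv2.imwrite('pics/ws2.png',np.vstack([cv2.resize(w,(400,300)),cv2.resize(s[120:300,180:420],(400,300))])[:,:,::-1])
E
```

```text
t 19.0 [0.5218 0.2068 0.1024] [179.85  41.67 164.7 ] F [-0.4 -0.3 -0.4] d [ 0.6 -1.  34.1]
```

View pics/ws2.png

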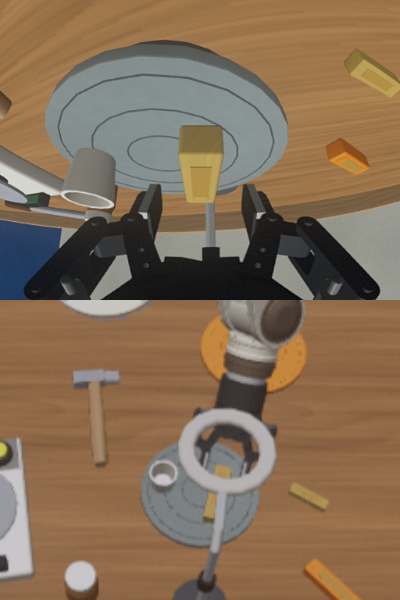

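The bar at (201,163) is centred between the fingers at (150,210) and (252,210), and the crucible is clear. Going in the rest of the way and closing.

>>> {"method": "apply_moves", "body": {
  "motion": [
    {"jaw": 0.3,"xyz": [0,-1,12],"twist": 0},
    {"jaw": 0.3,"xyz": [0,-1,24],"twist": 0},
    {"jaw": 0.3,"xyz": [0,-1,33],"twist": 0},
    {"jaw": 0.3,"xyz": [0,-1,33],"twist": 0},
    {"jaw": 0.3,"xyz": [0,-1,33],"twist": 0}
  ]
}}

```text
time: 19.73
ee_pos: [0.5425, 0.1995, 0.076]
tcp_rot: [180.0, 41.6, 164.8]
wrist_force: [0.9, 0.2, -0.5]
opening: 0.0557
grasp_force: 0.0
```

```bash
python3 - <<'E'
from h import *
to([.543,.2,.0765])
E
```

```text
t 19.725 [0.5425 0.1995 0.076 ] [179.99  41.58 164.75] F [ 0.9  0.2 -0.5] d [-0.5  0.7 -0.2]
```

>>> {"method": "apply_moves", "body": {
  "motion": [
    {"jaw": 0.0,"xyz": [0,0,0],"twist": 0},
    {"jaw": -0.15,"xyz": [0,0,0],"twist": 0},
    {"jaw": -0.25,"xyz": [0,0,0],"twist": 0},
    {"jaw": -0.35,"xyz": [0,0,0],"twist": 0},
    {"jaw": -0.45,"xyz": [0,0,0],"twist": 0}
  ],
  "grip_force": 20
}}

```text
time: 20.35
ee_pos: [0.5425, 0.1998, 0.0764]
tcp_rot: [179.9, 41.6, 164.8]
wrist_force: [-2.5, 1.6, 2.7]
opening: 0.0274
grasp_force: 20.1
```

>>> {"method": "apply_moves", "body": {
  "motion": [
    {"jaw": -1,"xyz": [0,0,0],"twist": 0},
    {"jaw": -1,"xyz": [0,0,0],"twist": 0},
    {"jaw": -1,"xyz": [0,0,0],"twist": 0}
  ],
  "grip_force": 90
}}

```text
time: 20.72
ee_pos: [0.5427, 0.1998, 0.0766]
tcp_rot: [179.9, 41.6, 164.7]
wrist_force: [-3.9, 2.3, 5.4]
opening: 0.0263
grasp_force: 90.0
```

```bash
python3 - <<'E'
from h import *
to([.543,.2,.0765]);o=sensors.get_obs();print(o['opening'],o['grasp_force'])
E
```

```text
t 20.725 [0.5427 0.1998 0.0766] [179.92  41.62 164.73] F [-3.9  2.3  5.4] d [-0.1  0.3  0.2]
0.026282722084693295 90.03934621810913
```

>>> {"method": "apply_moves", "body": {
  "motion": [
    {"jaw": -1,"xyz": [-2,0,-2.2],"twist": 0},
    {"jaw": -1,"xyz": [-5,0,-5.6],"twist": 0},
    {"jaw": -1,"xyz": [-8,0,-9],"twist": 0},
    {"jaw": -1,"xyz": [-12,0,-14],"twist": 0},
    {"jaw": -1,"xyz": [-12,0,-14],"twist": 0}
  ]
}}

```text
time: 21.35
ee_pos: [0.5425, 0.1998, 0.0954]
tcp_rot: [179.9, 41.6, 164.7]
wrist_force: [-0.1, 0.3, -6.1]
opening: 0.0262
grasp_force: 88.9
```

```bash
python3 - <<'E'
from h import *
to([.543,.2,.0765]);o=sensors.get_obs();print(o['opening'],o['grasp_force'],o['torque'])
w,_=grab('wrist'); s,_=grab('scene')
cv2.imwrite('pics/ws3.png',np.vstack([cv2.resize(w,(400,300)),cv2.resize(s[120:300,180:420],(400,300))])[:,:,::-1])
E
```

```text
t 21.35 [0.5425 0.1998 0.0954] [179.91  41.63 164.71] F [-0.1  0.3 -6.1] d [12.2  0.3 14.4]
0.026246032056725443 88.87682318687439 [ 0.38210005  1.49840241 -0.02614762]
```

View pics/ws3.png

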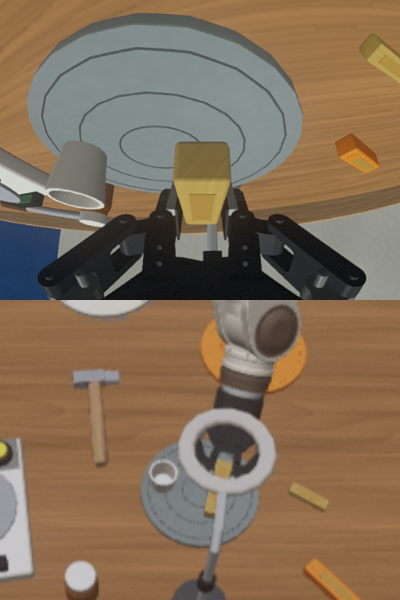

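Bar lifted about 19 mm and level between the fingers; the crucible stands at (75,175) and the ring is untouched. The force of 6.1 N means about 0.6 kg. Backing out along the tool axis.

>>> {"method": "apply_moves", "body": {
  "motion": [
    {"jaw": -1,"xyz": [0,0,-15],"twist": 0},
    {"jaw": -1,"xyz": [0,0,-40],"twist": 0},
    {"jaw": -1,"xyz": [0,0,-70],"twist": 0},
    {"jaw": -1,"xyz": [0,0,-100],"twist": 0},
    {"jaw": -1,"xyz": [0,0,-130],"twist": 0}
  ]
}}

```text
time: 22.08
ee_pos: [0.4582, 0.2223, 0.1922]
tcp_rot: [180.0, 41.6, 164.7]
wrist_force: [0.2, 1.6, -7.4]
opening: 0.0264
grasp_force: 89.6
```

>>> {"method": "apply_moves", "body": {
  "motion": [
    {"jaw": -1,"xyz": [0,0,-15],"twist": 0},
    {"jaw": -1,"xyz": [0,0,-25],"twist": 0},
    {"jaw": -1,"xyz": [0,0,-25],"twist": 0}
  ]
}}

```text
time: 22.45
ee_pos: [0.4429, 0.2269, 0.2107]
tcp_rot: [179.9, 41.6, 164.8]
wrist_force: [1.0, 0.0, -6.4]
opening: 0.0258
grasp_force: 89.9
```

```bash
python3 - <<'E'
from h import *
to([.40,.05,.25]);o=sensors.get_obs();print(o['opening'],o['grasp_force'],o['q'])
im,_=grab('top')
f=np.load('top.npz');K=f['mtx'];Rm=cv2.Rodrigues(f['rvec'])[0];t=f['tvec'].ravel()
v,u=np.mgrid[:384,:512];d=f['d']
X=(np.stack([(u-K[0,2])/K[0,0]*d,(v-K[1,2])/K[1,1]*d,d],-1)-t)@Rm
g=im.mean(-1)
print('g at pan',g[167,342],'body',g[150,308],im[167,342])
m=((np.hypot(X[...,0]-.571,X[...,1]+.216)<.095)&(abs(X[...,2]-.056)<.012)&(g<g[150,308]*.88)&(im.max(-1).astype(int)-im.min(-1)<40)).astype(np.uint8)
m=cv2.morphologyEx(m,cv2.MORPH_OPEN,np.ones((7,7),np.uint8))
c=max(cv2.findContours(m,0,2)[0],key=cv2.contourArea); e=cv2.fitEllipse(c);print(e,px('top',*e[0],z=.056))
E
```

```text
t 22.45 [0.4429 0.2269 0.2107] [179.93  41.6  164.76] F [ 1.   0.  -6.4] d [ -29.9 -181.9  -26.2]
0.025822404552718215 89.94949221611023 [ 45.23730531 -27.33970406 -30.21413804  63.42666905 -35.25183067
  52.82532158]
g at pan 146.0 body 210.33333333333334 [140 145 153]
((342.4869079589844, 167.5426788330078), (53.413726806640625, 55.379966735839844), 73.02413177490234) [ 0.57036771 -0.21523656  0.056     ]
```

>>> {"method": "apply_moves", "body": {
  "motion": [
    {"jaw": -1,"xyz": [-5,-30,-5],"twist": 0},
    {"jaw": -1,"xyz": [-12,-70,-10],"twist": 0},
    {"jaw": -1,"xyz": [-20,-115,-18],"twist": 0},
    {"jaw": -1,"xyz": [-28,-160,-26],"twist": 0},
    {"jaw": -1,"xyz": [-30,-182,-26],"twist": 0}
  ]
}}

```text
time: 23.12
ee_pos: [0.4121, 0.0563, 0.252]
tcp_rot: [-179.1, 40.7, 164.8]
wrist_force: [0.2, 0.3, -7.0]
opening: 0.0258
grasp_force: 91.0
```

```bash
python3 - <<'E'
from h import *
to([.56,-.205,.16]);o=sensors.get_obs();print(o['opening'],o['grasp_force'],o['q'])
E
```

```text
t 23.125 [0.4121 0.0563 0.252 ] [-179.12   40.71  164.77] F [ 0.2  0.3 -7. ] d [-100.2 -210.   210.9]
0.025813077211089146 90.99931597709656 [ 23.46675219 -48.47026415 -37.16226453  67.92630323 -24.81381542
  31.47167347]
```

>>> {"method": "apply_moves", "body": {
  "motion": [
    {"jaw": -1,"xyz": [-5,-15,15],"twist": 0},
    {"jaw": -1,"xyz": [-20,-45,45],"twist": 0},
    {"jaw": -1,"xyz": [-38,-80,80],"twist": 0},
    {"jaw": -1,"xyz": [-57,-120,120],"twist": 0},
    {"jaw": -1,"xyz": [-75,-160,160],"twist": 0}
  ]
}}

```text
time: 23.75
ee_pos: [0.5242, -0.1428, 0.1818]
tcp_rot: [-179.3, 40.9, 164.7]
wrist_force: [0.8, 1.7, -5.7]
opening: 0.0259
grasp_force: 91.2
```

>>> {"method": "apply_moves", "body": {
  "motion": [
    {"jaw": -1,"xyz": [-15,-30,30],"twist": 0},
    {"jaw": -1,"xyz": [-25,-50,48],"twist": 0},
    {"jaw": -1,"xyz": [-25,-50,48],"twist": 0},
    {"jaw": -1,"xyz": [-25,-50,48],"twist": 0}
  ]
}}

```text
time: 24.25
ee_pos: [0.5584, -0.2021, 0.1624]
tcp_rot: [-179.3, 40.7, 164.7]
wrist_force: [0.4, 0.5, -5.4]
opening: 0.0259
grasp_force: 91.5
```

```bash
cat >> h.py <<'E'
def cloud(n):
    f=np.load(n+'.npz');K=f['mtx'];Rm=cv2.Rodrigues(f['rvec'])[0];t=f['tvec'].ravel()
    v,u=np.mgrid[:384,:512];d=f['d'];a=(u-K[0,2])/K[0,0];b=(v-K[1,2])/K[1,1]
    if n=='wrist':
        r=np.hypot(a,b)+1e-9;k=np.tan(r)/r;a=a*k;b=b*k
    return (np.stack([a*d,b*d,d],-1)-t)@Rm, cv2.cvtColor(f['im'],cv2.COLOR_RGB2HSV)
E
python3 - <<'E'
from h import *
Rt=to([.566,-.214,.1]);o=sensors.get_obs();print(o['opening'],o['grasp_force'],o['q'])
im,_=grab('scene');w,_=grab('wrist')
for n in('scene','wrist'):
    X,h=cloud(n); m=(np.linalg.norm(X-o['ee_pos'],axis=-1)<.075)&(h[...,1]>90)&(h[...,0]>15)&(h[...,0]<32); p=X[m]
    # planes: bar top
    q=(p-o['ee_pos']); hd=np.array([.965,-.263]); al=q[:,:2]@hd; la=q[:,:2]@np.array([.263,.965])
    print(n,len(p),'along',np.percentile(al,[1,99]).round(4),'lat',np.percentile(la,[1,99]).round(4),'z',np.percentile(q[:,2],[1,50,99]).round(4))
    top=q[:,2]>np.percentile(q[:,2],60)
    for lo in np.arange(-.06,.06,.015):
        s=(al>lo)&(al<lo+.015)
        if s.sum()>8: print('   ',lo.round(3),s.sum(),np.percentile(q[s,2],[5,50,95]).round(4))
cv2.imwrite('pics/ws4.png',np.vstack([cv2.resize(w,(400,300)),cv2.resize(im[120:300,70:310],(400,300))])[:,:,::-1])
E
```

```text
t 24.25 [ 0.5584 -0.2021  0.1624] [-179.33   40.74  164.71] F [ 0.4  0.5 -5.4] d [32.8 -8.8 54.2]
0.025947954069798603 91.47341966629028 [-21.38797341 -27.08134502 -37.58713587  38.86023215   3.30650691
  -4.62417803]
scene 354 along [-0.0381  0.0568] lat [-0.0143  0.046 ] z [-0.0141  0.0019  0.0405]
    -0.045 18 [-0.0001  0.0036  0.035 ]
    -0.03 47 [0.0003 0.0033 0.0412]
    -0.015 45 [-0.0008  0.0025  0.0064]
    0.0 51 [-0.0007  0.0024  0.0082]
    0.015 65 [-0.0128  0.0014  0.0043]
    0.03 65 [-0.0111  0.0018  0.0057]
    0.045 63 [-0.0087  0.0002  0.0043]
wrist 7030 along [-0.0462  0.0428] lat [-0.0185  0.024 ] z [-0.0184  0.0013  0.0118]
    -0.06 1725 [-0.0172 -0.0083  0.0008]
    -0.045 2886 [-0.0168 -0.0007  0.0036]
    -0.03 822 [0.0023 0.0035 0.0122]
    -0.015 686 [-0.0077  0.0031  0.008 ]
    0.0 402 [0.0019 0.003  0.0036]
    0.015 245 [0.0019 0.0027 0.0033]
    0.03 216 [0.0019 0.0028 0.0032]
    0.045 48 [0.0015 0.0019 0.0024]
```

View pics/ws4.png

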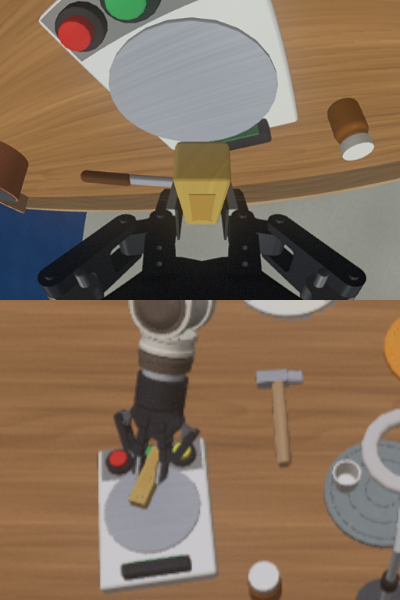

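The bar is held about level (nose roughly 1° down, 1.5 mm over its length) above the pan, and the pan is empty. The jar and hammer are in place and the crucible is upright. Lowering.

>>> {"method": "apply_moves", "body": {
  "motion": [
    {"jaw": -1,"xyz": [10,-3,15],"twist": 0},
    {"jaw": -1,"xyz": [22,-6,35],"twist": 0},
    {"jaw": -1,"xyz": [34,-9,52],"twist": 0},
    {"jaw": -1,"xyz": [40,-9,62],"twist": 0},
    {"jaw": -1,"xyz": [40,-9,62],"twist": 0}
  ]
}}

```text
time: 24.98
ee_pos: [0.5662, -0.2134, 0.0901]
tcp_rot: [-179.4, 40.8, 164.8]
wrist_force: [-0.4, 0.1, -6.7]
opening: 0.0264
grasp_force: 91.4
```

>>> {"method": "apply_moves", "body": {
  "motion": [
    {"jaw": -1,"xyz": [0,0,0],"twist": 0},
    {"jaw": -1,"xyz": [0,0,0],"twist": 0}
  ]
}}

```text
time: 25.22
ee_pos: [0.5669, -0.2141, 0.092]
tcp_rot: [-179.3, 41.0, 164.8]
wrist_force: [0.1, -0.6, -6.7]
opening: 0.0262
grasp_force: 91.4
```

```bash
python3 - <<'E'
from h import *
to([.5657,-.214,.082])
E
```

```text
t 25.225 [ 0.5669 -0.2141  0.092 ] [-179.33   40.96  164.77] F [ 0.1 -0.6 -6.7] d [ 7.5 -0.2  6.8]
```

>>> {"method": "apply_moves", "body": {
  "motion": [
    {"jaw": -1,"xyz": [3,0,3],"twist": 0},
    {"jaw": -1,"xyz": [6,0,6],"twist": 0},
    {"jaw": -1,"xyz": [7.5,0,7],"twist": 0},
    {"jaw": -1,"xyz": [7.5,0,7],"twist": 0}
  ]
}}

```text
time: 25.72
ee_pos: [0.5652, -0.2137, 0.0801]
tcp_rot: [-179.4, 40.8, 164.7]
wrist_force: [0.4, -0.3, -7.2]
opening: 0.0261
grasp_force: 91.5
```

>>> {"method": "apply_moves", "body": {
  "motion": [
    {"jaw": -1,"xyz": [0.7,0,0.8],"twist": 0},
    {"jaw": -1,"xyz": [1.3,0,1.5],"twist": 0},
    {"jaw": -1,"xyz": [1.3,0,1.5],"twist": 0}
  ]
}}

```text
time: 26.1
ee_pos: [0.5657, -0.2139, 0.0792]
tcp_rot: [-179.3, 40.9, 164.8]
wrist_force: [-0.2, 0.7, -3.9]
opening: 0.0262
grasp_force: 91.9
```

>>> {"method": "apply_moves", "body": {
  "motion": [
    {"jaw": -1,"xyz": [0.7,0,0.8],"twist": 0},
    {"jaw": -1,"xyz": [0.7,0,0.8],"twist": 0}
  ]
}}

```text
time: 26.35
ee_pos: [0.5661, -0.2141, 0.0789]
tcp_rot: [-179.3, 41.0, 164.8]
wrist_force: [-2.2, 0.4, 1.0]
opening: 0.026
grasp_force: 92.6
```

>>> {"method": "apply_moves", "body": {
  "motion": [
    {"jaw": -1,"xyz": [0.7,0,0.8],"twist": 0},
    {"jaw": -1,"xyz": [0.7,0,0.8],"twist": 0}
  ]
}}

```text
time: 26.6
ee_pos: [0.5665, -0.2142, 0.0788]
tcp_rot: [-179.3, 41.1, 164.8]
wrist_force: [-4.5, 1.2, 6.3]
opening: 0.026
grasp_force: 93.3
```

>>> {"method": "apply_moves", "body": {
  "motion": [
    {"jaw": -1,"xyz": [0,0,0],"twist": 0},
    {"jaw": -1,"xyz": [0,0,0],"twist": 0},
    {"jaw": -1,"xyz": [0,0,0],"twist": 0}
  ],
  "grip_force": 20
}}

```text
time: 26.98
ee_pos: [0.5665, -0.2142, 0.0787]
tcp_rot: [-179.3, 41.1, 164.8]
wrist_force: [-4.3, 2.4, 6.2]
opening: 0.0261
grasp_force: 93.3
```

>>> {"method": "apply_moves", "body": {
  "motion": [
    {"jaw": -0.35,"xyz": [0,0,0],"twist": 0},
    {"jaw": -0.3,"xyz": [-0.5,0,-0.5],"twist": 0},
    {"jaw": -0.2,"xyz": [-1,0,-1],"twist": 0},
    {"jaw": 0,"xyz": [-1,0,-1],"twist": 0},
    {"jaw": 0.3,"xyz": [-1,0,-1],"twist": 0}
  ]
}}

```text
time: 27.6
ee_pos: [0.5653, -0.2138, 0.0776]
tcp_rot: [-179.3, 40.8, 164.8]
wrist_force: [-0.2, 0.1, 0.5]
opening: 0.0555
grasp_force: 0.0
```

>>> {"method": "apply_moves", "body": {
  "motion": [
    {"jaw": 0.4,"xyz": [0,0,0],"twist": 0},
    {"jaw": 0.4,"xyz": [0,0,0],"twist": 0}
  ]
}}

```text
time: 27.85
ee_pos: [0.5654, -0.2138, 0.0777]
tcp_rot: [-179.3, 40.9, 164.8]
wrist_force: [0.1, 0.2, -0.7]
opening: 0.0597
grasp_force: 0.0
```

```bash
python3 - <<'E'
from h import *
to([.5657,-.214,.0788]);o=sensors.get_obs();print(o['opening'],o['grasp_force'])
E
```

```text
t 27.85 [ 0.5654 -0.2138  0.0777] [-179.35   40.86  164.75] F [ 0.1  0.2 -0.7] d [-1.  -0.1 -0.6]
0.059654083572859305 0.0
```

Released. Backing out along the tool axis.

>>> {"method": "apply_moves", "body": {
  "motion": [
    {"jaw": 0.4,"xyz": [0,0,-10],"twist": 0},
    {"jaw": 0.4,"xyz": [0,0,-30],"twist": 0},
    {"jaw": 0.4,"xyz": [0,0,-60],"twist": 0},
    {"jaw": 0.4,"xyz": [0,0,-100],"twist": 0},
    {"jaw": 0.4,"xyz": [0,0,-140],"twist": 0}
  ]
}}

```text
time: 28.48
ee_pos: [0.4763, -0.1878, 0.1851]
tcp_rot: [-179.3, 40.9, 164.8]
wrist_force: [-0.1, 0.3, -0.5]
opening: 0.0598
grasp_force: 0.0
```

>>> {"method": "apply_moves", "body": {
  "motion": [
    {"jaw": 0.4,"xyz": [0,0,-50],"twist": 0},
    {"jaw": 0.4,"xyz": [0,0,-100],"twist": 0},
    {"jaw": 0.4,"xyz": [0,0,-100],"twist": 0},
    {"jaw": 0.4,"xyz": [0,0,-100],"twist": 0}
  ]
}}

```text
time: 28.98
ee_pos: [0.4187, -0.1722, 0.2605]
tcp_rot: [-179.4, 40.6, 164.7]
wrist_force: [0.8, 0.4, 0.1]
opening: 0.0604
grasp_force: 0.0
```

```bash
python3 - <<'E'
from h import *
to([.5,-.2,.3])
im,_=grab('scene'); tp,_=grab('top'); c=np.array([.5705,-.2153])
for n in('scene','top'):
    X,h=cloud(n); m=(np.hypot(X[...,0]-c[0],X[...,1]-c[1])<.075)&(X[...,2]>.072)&(X[...,2]<.09)&(h[...,1]>80); p=X[m]
    print(n,len(p),cv2.minAreaRect((p[:,:2]*1000).astype(np.float32)),np.percentile(p[:,2],[2,50,98]).round(4))
cv2.imwrite('pics/end.png',np.vstack([cv2.resize(im[120:312,60:380],(500,300)),cv2.resize(tp[90:282,140:460],(500,300))])[:,:,::-1])
E
```

```text
t 28.975 [ 0.4187 -0.1722  0.2605] [-179.4    40.59  164.74] F [0.8 0.4 0.1] d [-90.8  -5.2  25.8]
scene 363 ((572.8172607421875, -216.54940795898438), (29.241392135620117, 101.57142639160156), 74.26173400878906) [0.0737 0.0809 0.0854]
top 358 ((573.04345703125, -215.281982421875), (28.187763214111328, 100.02978515625), 73.9971694946289) [0.076  0.0806 0.0845]
```

View pics/end.png

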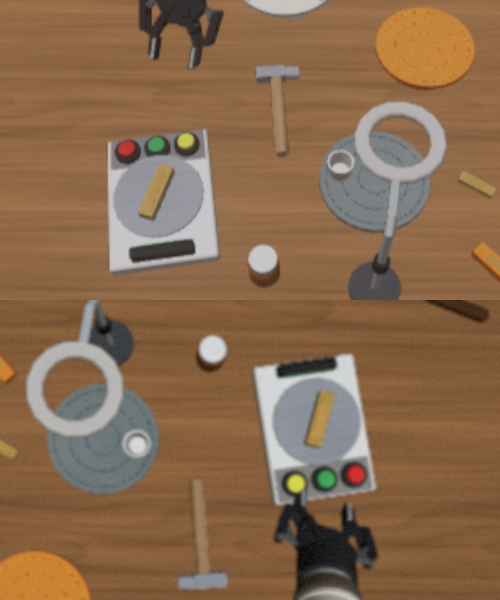

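The bar lies flat on the pan (scene crop (157,192), top crop (320,419)), about 2 to 3 mm from its centre. The crucible is upright on the disc, the jar and hammer are in place, the lamp is untouched, and the robot touches nothing.

```bash
python3 -c "
from workcell import bot
print(bot.job_done())"
```

```text
the job is handed in; nothing more can be done
None
```

I pressed the green key and then the yellow key fully down and let each up, laid the bar flat on the pan about 2–3 mm from its centre, let go and handed the job in at about 29 s; the hand-in returned no verdict.

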